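Shift the fastener feeder's gated lever to the bolt slot

TASK

The lever of the blue fastener selector is parked in the middle slot of its gate. Without forcing it, push it with the fingertips out of the park slot, along the cross channel and fully home into the slot marked by the sample hex bolt (the long one, lying on its card), without running it into any of the other three marked slots on the way. Leave the lever there and leave everything else on the bench where it stands.

Things in the scene. Friction and masses are not known exactly. Their poses are not given: they have to be found in the camera images.
- selector: Fixed blue box with aluminium top plate, 170 (x) x 150 (y) x 100 mm high; four short tubes at the foot of its +x side reach to x = 135 mm. Origin at the centre of its underside, on the bench; position and yaw vary. At yaw 0 its x points away from the robot, y to the left, z up. The gate is cut in its top.
- gate_centre (a point): Centre of the gate, on the top plate, 100 mm above the bench; axes as the selector. Channels 16 mm wide in the 6 mm plate, whose edges stop the 10 mm lever stem: a cross channel along y (y -44 to 44 mm, x -8 to 8), and slots along x from it to blind ends at x = +31 or -31 mm: four marked slots at y = +36 and y = -36, each to +x and to -x, and the park slot at y = 0, to -x only.
- fore (a joint): Tilt of the lever along the selector's x, rad: 0 upright, positive leans to +x. Within 0.05 of 0 in the cross channel, about +0.25 or -0.25 home in a slot; starts at -0.235 to -0.17 in the park slot. Pivot (gimbal) at the selector's origin. No spring: it stays where it is left; 2 to 3 N at the knob moves it. Out of park, it stops on the wall across the cross channel.
- side (a joint): Tilt of the lever along the selector's y, rad: 0 upright (park slot), positive leans to +y. About +0.37 or -0.37 at the ends of the cross channel, where the stem is stopped in line with the marked slots. No spring; stays where it is left; 2 to 3 N at the knob moves it.
- lever_knob (a point): Centre of the lever's black round knob, 160 mm from the pivot along the lever. The knob is 28 mm in diameter, from 135 to 187 mm along the lever (35 to 87 mm above the top plate when upright). It travels about 40 mm each way along x and 57 mm each way along y. Z axis along the lever.
- lever_neck (a point): Point on the axis of the steel lever stem (10 mm thick) just above the gate, 105 mm from the pivot along the lever. Fully home in a slot it is 33 to 34 mm horizontally from the origin of that slot's sample card.
- sample_bolt: Black card, 30 x 50 x 2 mm, fixed on the selector's top plate just beyond the blind end of the slot it marks, at x = +58 or -58, y = +36 or -36 mm from the gate centre; which of the four varies. Origin: centre of the card's underside, 100 mm above the bench. On it a plain steel hex bolt, 42 mm long, 19 mm across the head, 10 mm shank, 18 mm high in all, lying along the selector's y. THE SLOT TO CHOOSE.
- sample_washer: Black card, 30 x 50 x 2 mm, fixed on the selector's top plate just beyond the blind end of the slot it marks, at x = +58 or -58, y = +36 or -36 mm from the gate centre; which of the four varies. Origin: centre of the card's underside, 100 mm above the bench. On it a plain steel flat washer, 28 mm across with a 14 mm hole, 3 mm thick. Wrong slot.
- sample_square: Black card, 30 x 50 x 2 mm, fixed on the selector's top plate just beyond the blind end of the slot it marks, at x = +58 or -58, y = +36 or -36 mm from the gate centre; which of the four varies. Origin: centre of the card's underside, 100 mm above the bench. On it a plain steel square nut, 22 x 22 x 10 mm with a dark hole. Wrong slot.
- sample_dome: Black card, 30 x 50 x 2 mm, fixed on the selector's top plate just beyond the blind end of the slot it marks, at x = +58 or -58, y = +36 or -36 mm from the gate centre; which of the four varies. Origin: centre of the card's underside, 100 mm above the bench. On it a plain steel round domed cap nut, 22 mm across, 16 mm high. Wrong slot.
- bottle: Loose small bottle, 30 mm across, 75 mm tall, standing by the selector's +y side. Leave it. Origin under its centre.
- tape: Loose empty tape core (ring), 90 mm across, 24 mm high, lying by the selector's -y side. Leave it. Origin under its centre.
- clip: Loose black plastic clip, 34 x 22 x 28 mm, in front of the selector. Leave it. Origin under its centre.
- driver: Loose dark green electric screwdriver, 250 mm long, 40 mm thick, lying to the right. Leave it.
- frame: Loose black moulded frame with four posts, 200 x 170 x 55 mm, to the left. Leave it. Origin under its centre.
- partsbin: Loose grey bin of black parts, 130 x 160 x 65 mm, to the right. Leave it. Origin under its centre.
- wrench: Loose steel wrench, 160 mm long, lying near left. Leave it.

How it is judged:
By the outcome, as a careful person would: the job done as asked, in the order asked, and still so for the second after the job is handed in, with the robot touching nothing.
It also fails if it takes over 48 s, if anything falls off the work surface, if the arm or the gripper's body presses on something with over 40 N, if the wrist force passes 120 N, or if a joint passes its speed limit or range.

ROBOT

A 7-joint arm with a two-finger parallel gripper is mounted at the origin on the work surface. World frame = base frame: x ahead of the robot, y to its left, z up, the work surface at z = 0. Lengths are in m, angles in rad, forces in N, time in s.
With the tool pointing down it reaches from about 0.425 to 0.925 m from the base axis. Payload 6.8 kg.
Tool frame: the origin (TCP) lies on the centre line of the jaws, within the pads' length; the fingertips stand 17 mm ahead of it and the grasp point (between the pads) lies 2 mm behind it; z points along the fingers, x is the direction in which the jaws open and shut, and the axes are right-handed (so a half turn about z gives the same grasp; the last joint's range is limited). The gripper opens to 85 mm and grips with 20 to 120 N. Pads are 22 mm wide; open, the fingers measure 114 mm over their backs; the gripper's body (76 mm by 85 mm) begins 54 mm behind the grasp point. The pads swing forward as they close: fully open they stand 13 mm farther back than shut.
Start: joints at [1.209, 0.477, 0.022, 1.555, -0.011, 1.109, -0.083], TCP at [0.169, -0.653, 0.248] pointing down, gripper open.
Joint ranges: [-2.96, 2.96], [-0.34, 2.1], [-1.41, 1.46], [0.24, 2.44], [-1.37, 4.51], [0.17, 1.92], [-2.96, 2.96]. Speed limits (rad/s): [2.39, 2.39, 3.14, 3.14, 3.14, 3.14, 3.14].

INTERFACE

Orientations are given as a rotation vector (axis times angle).
In Python, from bench import r gives the robot as it stands.
- The arm moves only by the tool arm_command, never from a script. Its argument "increments" is a list of rows, each a list of 3 entries, a list of its own where there are three numbers: the shift along the world's x, y, z in m, then the turn, a rotation vector about the world's x, y, z in rad, then the opening in per cent of the stroke, from 0 (shut) to 100 (fully open). A call has 1 to 10 rows; each row is the pose to reach, as a shift and turn from the pose commanded when the call began; what a row does not reach only later rows make up. A row lasts 1/10 s, in which the tool goes at most 50 mm and 8.59 degrees, less where a joint would pass 70% of its speed; a pose out of reach is approached as far as the arm can. A call with a gripper value outside its range is refused whole. The fingers move at their own pace and stop on an object; "newtons" is the grip in N (left out, the last holds). Time passes only in rows, so rows that repeat a pose let the fingers close. It gives the time, the measured TCP pose, the force and the opening at its end, in the units of the state.
- r.get_obs(): the state, without advancing time (a new reading comes with each control period).
- r.grab_frame(name): name is "scene" or "top" or "wrist"; returns the picture (384x512x3 uint8, blue, green, red); there is no depth.
- r.camera_model(name): a dict with "camera_matrix" (3x3 intrinsics, pixels), "camera_from_world" (4x4, takes a point from world to camera coordinates). Camera axes: x right, y down, z forward; pixel columns grow to the right and rows downward; lengths in m; the calibration is good to about 2 mm. A picture is of the moment at which its call begins: read the wrist's pose just before it. camera_model takes no time and is no camera call; for the wrist camera it gives the pose at the moment of the call.
- r.hand_in(): hands the job in, once; it reports no verdict.
The state is a dict: "clock": time; "joints": joint angles; "qvel": joint speeds; "tau": joint torques, N m; "tcp_pos": TCP position; "orientation": TCP orientation; "contact_force": force on the tool from outside, world axes, zero at the start; "moment": the same for the moment, N m; "grip_width": finger opening in m.
Only numpy, scipy, OpenCV 4.12 (cv2) and the standard library are available. Lean on these libraries where they do the work, as an engineer would, in place of code of your own. Each camera call takes 0.05 s, during which the arm holds its last target. There are 200 camera calls.

## Working session

There is one attempt and no reset: what is moved stays moved. The work goes in short steps, Python scripts to look and compute and a tool call to move; the robot and the scene stay as the last step left them, time stands still between calls to the robot, and variables do not carry over. Pictures are saved under pics/ and viewed, about 8 in all and at most 12, crops included, and the job is handed in when it is done.

Besides the shell and the picture viewer there is one more tool, called after ">>>" as name(argument=value, ...) on one line, values as JSON. arm_command: Moves the arm, as the interface text tells. Its arguments: {"type":"object","properties":{"increments":{"type":"array","items":{"type":"array"}},"newtons":{"type":"number"}},"required":["increments"]}

```bash
mkdir -p pics; python3 - <<'E'
from bench import r
import cv2,numpy as np
o=r.get_obs();print({k:np.round(v,3) for k,v in o.items()})
for n in("scene","top"):
    m=r.camera_model(n);print(n,np.round(m["camera_matrix"],1).tolist(),np.round(m["camera_from_world"],4).tolist())
    cv2.imwrite(f"pics/{n}0.png",r.grab_frame(n))
a=cv2.imread("pics/top0.png");b=cv2.imread("pics/scene0.png")
E
```

```text
{'clock': np.float64(0.0), 'joints': array([ 1.209,  0.478,  0.022,  1.556, -0.011,  1.109, -0.083]), 'qvel': array([-0.001, -0.   , -0.001, -0.   ,  0.   , -0.001,  0.001]), 'tau': array([-0.0000e+00, -5.9645e+01,  1.6080e+00, -2.8120e+01,  1.2000e-02,
        9.0000e-03, -0.0000e+00]), 'tcp_pos': array([ 0.169, -0.653,  0.247]), 'orientation': array([-2.484e+00,  1.922e+00,  2.000e-03]), 'contact_force': array([ 0.626, -0.809,  0.167]), 'moment': array([ 0.02 , -0.013, -0.016]), 'grip_width': np.float64(0.085)}
scene [[360.1, 0.0, 255.7], [0.0, 360.1, 191.6], [0.0, 0.0, 1.0]] [[0.67, 0.742, -0.0201, -0.3354], [0.5275, -0.4951, -0.6904, -0.1773], [-0.5223, 0.452, -0.7232, 1.6464], [0.0, 0.0, 0.0, 1.0]]
top [[443.6, 0.0, 260.9], [0.0, 443.6, 194.0], [0.0, 0.0, 1.0]] [[0.0159, -0.9999, -0.0035, -0.0183], [-0.9993, -0.0158, -0.0325, 0.4952], [0.0324, 0.0041, -0.9995, 1.3339], [0.0, 0.0, 0.0, 1.0]]
```

View pics/top0.png

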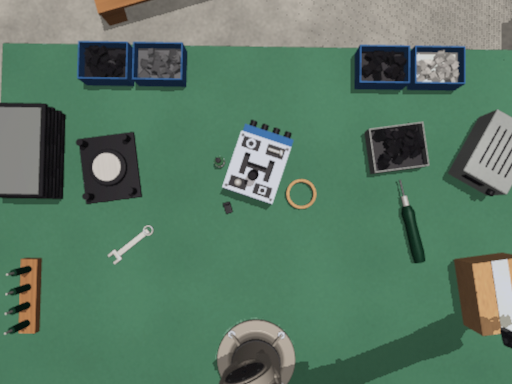

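View pics/scene0.png

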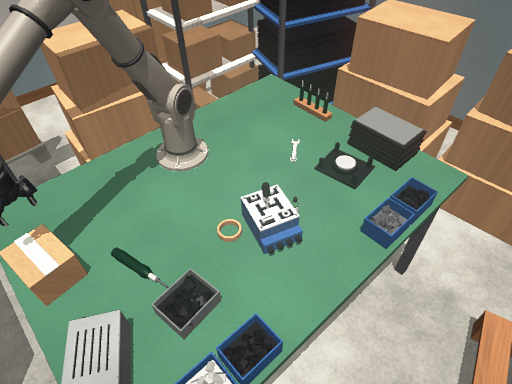

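```bash
python3 - <<'E'
import cv2,numpy as np
a=cv2.imread("pics/top0.png");b=cv2.imread("pics/scene0.png")
A=cv2.resize(a[115:211,210:306],(600,600),interpolation=cv2.INTER_CUBIC)
cv2.imwrite("pics/crop.png",A)
cv2.imwrite("pics/crop2.png",cv2.resize(b[175:255,230:310],(600,600),interpolation=cv2.INTER_CUBIC))
E
```

```text
(no output)
```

View pics/crop.png

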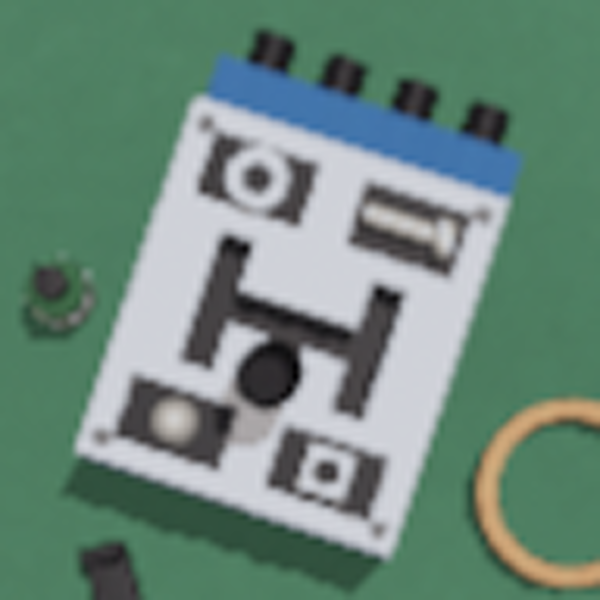

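View pics/crop2.png

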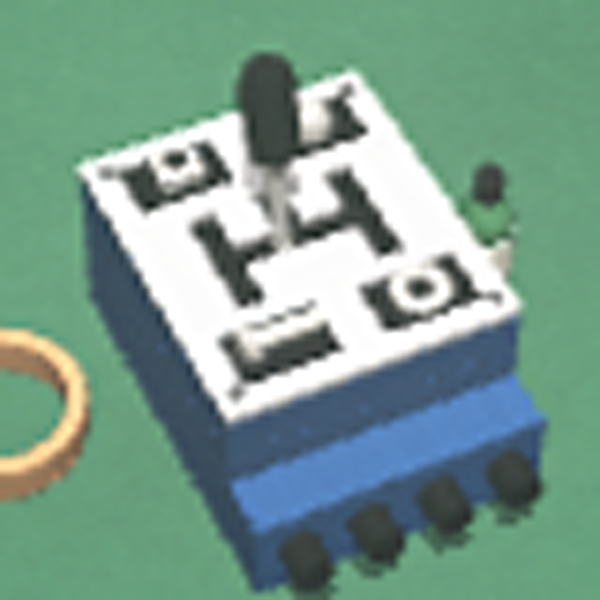

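The long bolt is at the far right of the selector (slot +x, −y) in the crop, around (405,225). The plate corners are near (195,95), (515,195), (390,560) and (80,453), and the knob is at (268,375).

```bash
cat > h.py <<'E'
from bench import r
import cv2,numpy as np
from scipy.spatial.transform import Rotation as R
def world(cam,uv,z):
    m=r.camera_model(cam);T=np.array(m["camera_from_world"]);K=np.array(m["camera_matrix"])
    d=T[:3,:3].T@np.linalg.solve(K,[uv[0],uv[1],1]);c=-T[:3,:3].T@T[:3,3]
    return c+d*(z-c[2])/d[2]
E
python3 - <<'E'
from h import *
f=lambda u,v:((u+.5)/6.25-.5+210,(v+.5)/6.25-.5+115)
P=np.array([world("top",f(*p),.1)[:2] for p in[(195,95),(515,195),(390,560),(80,453)]])
print(P.round(4).tolist(),[np.linalg.norm(P[i]-P[(i+1)%4]).round(3) for i in range(4)])
x=(P[0]-P[3]+P[1]-P[2]);y=(P[0]-P[1]+P[3]-P[2])
y1=np.arctan2(x[1],x[0]);y2=np.arctan2(-y[0],y[1]);print(y1,y2)
c=P.mean(0);print("centre",c)
yaw=(y1+y2)/2
M=np.array([[np.cos(yaw),-np.sin(yaw)],[np.sin(yaw),np.cos(yaw)]])
for n,p,z in(("bolt",(405,225),.11),("chanL",(192,358),.1),("chanR",(350,413),.1),("slotUL",(236,240),.1),("slotUR",(388,290),.1),("knobtop",(268,375),.18)):
    print(n,(M.T@(world("top",f(*p),z)[:2]-c)).round(4))
o=r.get_obs();Rt=R.from_rotvec(o["orientation"]).as_matrix();print(Rt.round(3));print("tool x yaw",np.arctan2(Rt[1,0],Rt[0,0]),"sel yaw",yaw)
E
```

```text
[[0.6734, 0.0492], [0.6301, -0.0963], [0.4642, -0.0423], [0.5102, 0.0982]] [np.float64(0.152), np.float64(0.174), np.float64(0.148), np.float64(0.17)]
-0.3035741644531516 -0.3024704849497948
centre [0.56946592 0.00218552]
bolt [ 0.0574 -0.0331]
chanL [-0.0286  0.0395]
chanR [-0.0299 -0.036 ]
slotUL [0.0284 0.0375]
slotUR [ 0.0284 -0.0349]
knobtop [-0.0304  0.0009]
[[ 0.251 -0.968 -0.001]
 [-0.968 -0.251  0.002]
 [-0.002  0.    -1.   ]]
tool x yaw -1.3170502907653285 sel yaw -0.30302232470147317
```

>>> arm_command(increments=[[[0.02, 0.04, 0], [0, 0, -0.06], 0], [[0.04, 0.08, 0], [0, 0, -0.12], 0], [[0.06, 0.12, 0], [0, 0, -0.18], 0], [[0.08, 0.16, 0], [0, 0, -0.24], 0], [[0.1, 0.2, 0], [0, 0, -0.3], 0], [[0.12, 0.24, 0], [0, 0, -0.36], 0], [[0.14, 0.28, 0], [0, 0, -0.42], 0], [[0.16, 0.32, 0], [0, 0, -0.48], 0], [[0.18, 0.36, 0], [0, 0, -0.54], 0], [[0.2, 0.4, 0], [0, 0, -0.557], 0]], newtons=20)

```text
clock: 1.1
tcp_pos: [0.3697, -0.2516, 0.2482]
orientation: [1.858, -2.533, 0.0]
contact_force: [1.5, -0.6, 0.3]
grip_width: 0.0005
```

>>> arm_command(increments=[[[0.02, 0.04, 0], [0, 0, 0], 0], [[0.04, 0.08, 0], [0, 0, 0], 0], [[0.06, 0.12, 0], [0, 0, 0], 0], [[0.08, 0.16, 0], [0, 0, 0], 0], [[0.09, 0.2, 0], [0, 0, 0], 0], [[0.105, 0.24, 0], [0, 0, 0], 0], [[0.119, 0.281, 0], [0, 0, 0], 0], [[0.119, 0.281, 0], [0, 0, 0], 0], [[0.119, 0.281, 0], [0, 0, 0], 0], [[0.119, 0.281, 0], [0, 0, 0], 0]])

```text
clock: 2.1
tcp_pos: [0.488, 0.0262, 0.2479]
orientation: [1.858, -2.532, 0.0]
contact_force: [-0.8, -0.6, 0.1]
grip_width: 0.0001
```

```bash
cat >> h.py <<'E'
C=np.array([.5695,.002]);Y=-.303
M=np.array([[np.cos(Y),-np.sin(Y)],[np.sin(Y),np.cos(Y)]])
def state():
    o=r.get_obs();Rt=R.from_rotvec(o["orientation"]).as_matrix()
    print("t",round(o["clock"],2),"sel",(M.T@(o["tcp_pos"][:2]-C)).round(4),"z",o["tcp_pos"][2].round(4),"toolx yaw",np.arctan2(Rt[1,0],Rt[0,0]).round(3),"zax",Rt[:,2].round(3),"F",(M.T@o["contact_force"][:2]).round(1),"w",o["grip_width"].round(3))
E
python3 - <<'E'
from h import *
state();cv2.imwrite("pics/w1.png",r.grab_frame("wrist"))
b=r.grab_frame("scene");cv2.imwrite("pics/s1.png",cv2.resize(b[115:255,200:340],(600,600),interpolation=cv2.INTER_CUBIC))
E
```

```text
Traceback (most recent call last):
  File "h.py", line 12, in state
    print("t",round(o["clock"],2),"sel",(M.T@(o["tcp_pos"][:2]-C)).round(4),"z",o["tcp_pos"][2].round(4),"toolx yaw",np.arctan2(Rt[1,0],Rt[0,0]).round(3),"zax",Rt[:,2].round(3),"F",(M.T@o["contact_force"][:2]).round(1),"w",o["grip_width"].round(3))
                                                                                                                                                                                                                               ^^^^^^^^^^^^^^^^^^^^^
AttributeError: 'float' object has no attribute 'round'
```

>>> arm_command(increments=[[[0, 0, -0.03], [0, 0, 0], 0], [[0, 0, -0.06], [0, 0, 0], 0], [[0, 0, -0.088], [0, 0, 0], 0], [[0, 0, -0.088], [0, 0, 0], 0]])

```text
clock: 2.5
tcp_pos: [0.4856, 0.0254, 0.1573]
orientation: [1.853, -2.529, -0.005]
contact_force: [-0.7, 0.4, 0.4]
grip_width: -0.0002
```

```bash
sed -i 's/o\["grip_width"\].round(3)/round(float(o["grip_width"]),3)/' h.py
python3 - <<'E'
from h import *
state();w=r.grab_frame("wrist")
b=r.grab_frame("scene");b=cv2.resize(b[160:255,225:320],(384,384),interpolation=cv2.INTER_CUBIC)
cv2.imwrite("pics/w1.png",cv2.resize(np.hstack([w,b]),(798,342),interpolation=cv2.INTER_AREA))
E
```

```text
t 2.5 sel [-0.0871 -0.0027] z 0.1573 toolx yaw -1.877 zax [-0.007 -0.001 -1.   ] F [-0.8  0.2] w -0.0
```

View pics/w1.png

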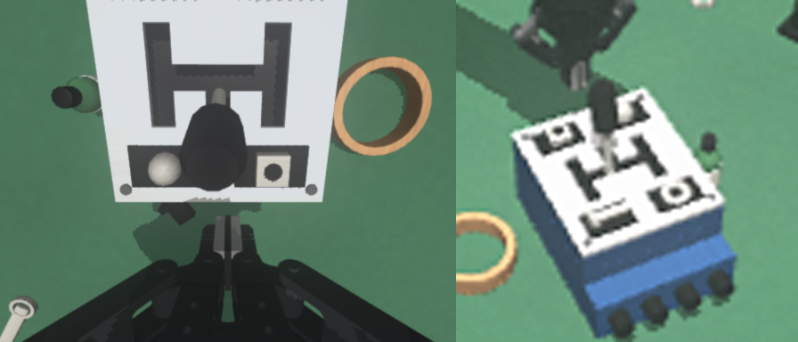

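>>> arm_command(increments=[[[0.009, 0.001, 0], [0, 0, 0], 0], [[0.017, -0.002, 0], [0, 0, 0], 0], [[0.024, -0.004, 0], [0, 0, 0], 0], [[0.031, -0.006, 0], [0, 0, 0], 0], [[0.038, -0.009, 0], [0, 0, 0], 0], [[0.045, -0.011, 0], [0, 0, 0], 0], [[0.051, -0.013, 0], [0, 0, 0], 0], [[0.051, -0.013, 0], [0, 0, 0], 0], [[0.051, -0.013, 0], [0, 0, 0], 0]])

```text
clock: 3.5
tcp_pos: [0.5398, 0.0144, 0.1602]
orientation: [-1.86, 2.531, -0.001]
contact_force: [0.2, -0.5, -0.2]
grip_width: -0.0
```

```bash
python3 - <<'E'
from h import *
state();w=r.grab_frame("wrist")
b=r.grab_frame("scene");b=cv2.resize(b[160:255,225:320],(384,384),interpolation=cv2.INTER_CUBIC)
cv2.imwrite("pics/w2.png",cv2.resize(np.hstack([w,b]),(798,342),interpolation=cv2.INTER_AREA))
E
```

```text
t 3.5 sel [-0.032   0.0029] z 0.1602 toolx yaw -1.874 zax [ 0.001 -0.    -1.   ] F [ 0.3 -0.4] w -0.0
```

View pics/w2.png

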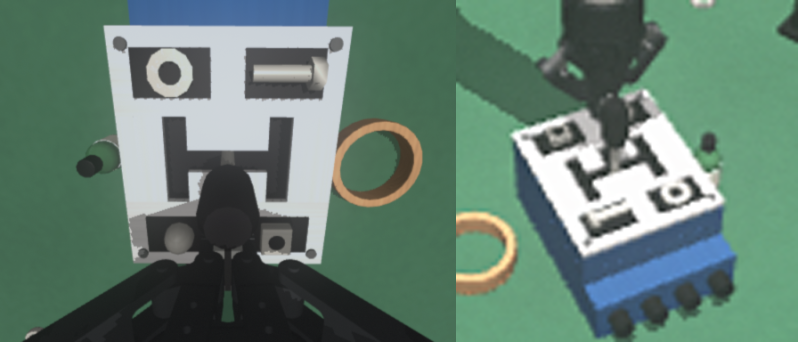

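The lever followed and is nearly upright. The bolt is confirmed at the far right. I'll advance in small steps until it meets the wall.

>>> arm_command(increments=[[[0.003, -0.001, 0], [0, 0, 0], 0], [[0.006, -0.002, 0], [0, 0, 0], 0], [[0.009, -0.003, 0], [0, 0, 0], 0]])

```text
clock: 3.9
tcp_pos: [0.5483, 0.0117, 0.1603]
orientation: [1.86, -2.531, -0.001]
contact_force: [-5.3, 1.6, 4.5]
grip_width: 0.0002
```

>>> arm_command(increments=[[[0.002, -0.001, 0], [0, 0, 0], 0], [[0.003, -0.001, 0], [0, 0, 0], 0]])

```text
clock: 4.1
tcp_pos: [0.549, 0.0116, 0.1601]
orientation: [1.859, -2.527, -0.006]
contact_force: [-13.0, 2.9, 11.8]
grip_width: -0.0002
```

```bash
python3 - <<'E'
from h import *
state();w=r.grab_frame("wrist")
m=r.camera_model("wrist");T=np.array(m["camera_from_world"]);K=np.array(m["camera_matrix"])
for z in(.1,.105,.187):
  for x in (-.008,0,.008):
    p=K@(T[:3,:3]@np.r_[C+M@[x,0],z]+T[:3,3]);print(z,x,(p[:2]/p[2]).round(1))
cv2.imwrite("pics/w3.png",cv2.resize(w[100:300,150:350],(600,600),interpolation=cv2.INTER_CUBIC))
E
```

```text
t 4.1 sel [-0.0224  0.003 ] z 0.1601 toolx yaw -1.873 zax [-0.006  0.    -1.   ] F [-13.3  -1.1] w -0.0
0.1 -0.008 [258.5 202.6]
0.1 0 [258.6 190.7]
0.1 0.008 [258.6 178.6]
0.105 -0.008 [258.6 205.4]
0.105 0 [258.7 193.3]
0.105 0.008 [258.7 180.9]
0.187 -0.008 [261.2 284.7]
0.187 0 [261.3 266.2]
0.187 0.008 [261.5 246.8]
```

View pics/w3.png

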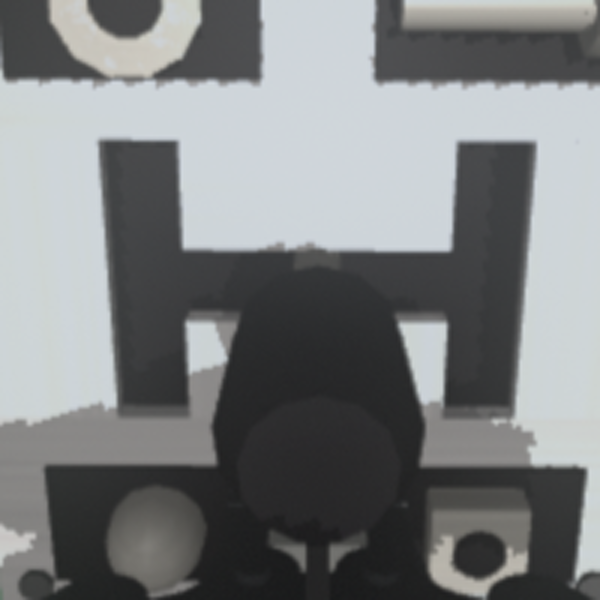

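Force rises to 13 N with the stem visible at the far wall of the cross channel at (315,258), so the lever is out of park. I'll back off and go round to the +y side.

>>> arm_command(increments=[[[-0.01, 0.003, 0], [0, 0, 0], 0], [[-0.019, 0.006, 0], [0, 0, 0], 0], [[-0.015, 0.02, 0], [0, 0, 0], 0], [[-0.01, 0.034, 0], [0, 0, 0], 0], [[-0.0065, 0.046, 0], [0, 0, 0], 0], [[0.008, 0.041, 0], [0, 0, 0], 0], [[0.024, 0.036, 0], [0, 0, 0], 0], [[0.037, 0.032, 0], [0, 0, 0], 0], [[0.037, 0.032, 0], [0, 0, 0], 0]])

```text
clock: 5.05
tcp_pos: [0.5904, 0.0426, 0.1602]
orientation: [-1.859, 2.531, -0.001]
contact_force: [0.6, -0.1, -0.7]
grip_width: -0.0001
```

```bash
python3 - <<'E'
from h import *
state();w=r.grab_frame("wrist")
b=r.grab_frame("scene");b=cv2.resize(b[160:255,225:320],(384,384),interpolation=cv2.INTER_CUBIC)
cv2.imwrite("pics/w4.png",cv2.resize(np.hstack([w,b]),(798,342),interpolation=cv2.INTER_AREA))
E
```

```text
t 5.05 sel [0.0078 0.045 ] z 0.1602 toolx yaw -1.875 zax [ 0.001  0.    -1.   ] F [0.5 0.1] w -0.0
```

View pics/w4.png

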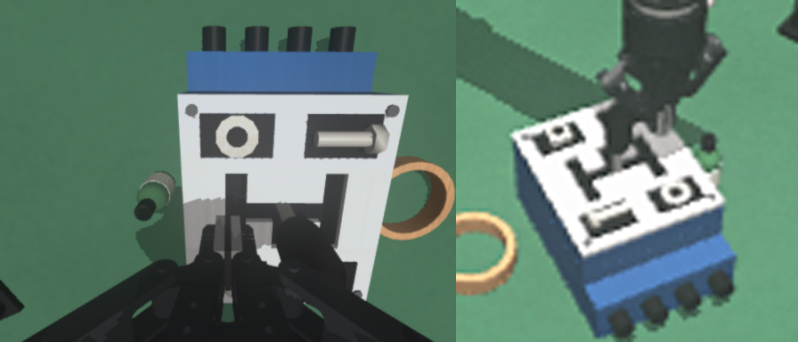

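>>> arm_command(increments=[[[-0.006, -0.006, 0], [0, 0, 0], 0], [[-0.008, -0.014, 0], [0, 0, 0], 0], [[-0.01, -0.02, 0], [0, 0, 0], 0], [[-0.012, -0.026, 0], [0, 0, 0], 0], [[-0.0135, -0.032, 0], [0, 0, 0], 0], [[-0.0155, -0.038, 0], [0, 0, 0], 0], [[-0.0175, -0.044, 0], [0, 0, 0], 0], [[-0.019, -0.05, 0], [0, 0, 0], 0], [[-0.021, -0.056, 0], [0, 0, 0], 0], [[-0.021, -0.056, 0], [0, 0, 0], 0]])

```text
clock: 6.15
tcp_pos: [0.567, -0.0151, 0.1601]
orientation: [1.857, -2.532, 0.0]
contact_force: [-0.0, 1.1, -0.4]
grip_width: 0.0
```

>>> arm_command(increments=[[[-0.001, -0.003, 0], [0, 0, 0], 0], [[-0.002, -0.006, 0], [0, 0, 0], 0]])

```text
clock: 6.35
tcp_pos: [0.5655, -0.0193, 0.1603]
orientation: [-1.861, 2.531, 0.0]
contact_force: [0.5, 1.4, -1.1]
grip_width: 0.0001
```

```bash
python3 - <<'E'
from h import *
state();w=r.grab_frame("wrist")
b=r.grab_frame("scene");b=cv2.resize(b[160:255,225:320],(384,384),interpolation=cv2.INTER_CUBIC)
cv2.imwrite("pics/w5.png",cv2.resize(np.hstack([w,b]),(798,342),interpolation=cv2.INTER_AREA))
E
```

```text
t 6.35 sel [ 0.0026 -0.0215] z 0.1603 toolx yaw -1.874 zax [ 0.  0. -1.] F [0.  1.5] w 0.0
```

View pics/w5.png

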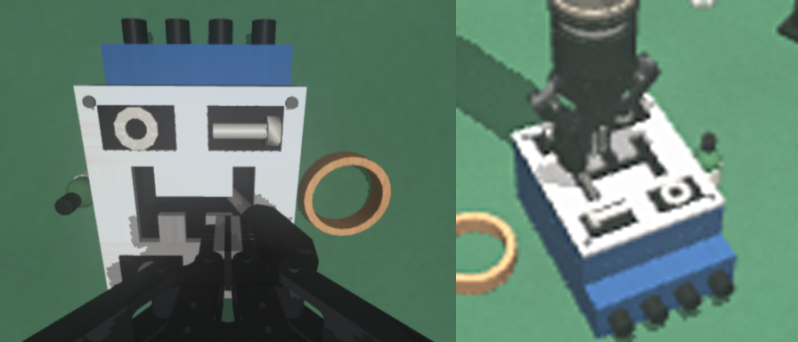

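The lever is most of the way along the cross channel and the stem is near the right slots at (240,200). I'll continue in small steps.

>>> arm_command(increments=[[[-0.001, -0.003, 0], [0, 0, 0], 0], [[-0.002, -0.006, 0], [0, 0, 0], 0]])

```text
clock: 6.65
tcp_pos: [0.5635, -0.0253, 0.1603]
orientation: [-1.861, 2.531, -0.0]
contact_force: [1.6, 1.7, -1.5]
grip_width: 0.0002
```

>>> arm_command(increments=[[[-0.0005, -0.0015, 0], [0, 0, 0], 0], [[-0.001, -0.003, 0], [0, 0, 0], 0]])

```text
clock: 6.85
tcp_pos: [0.5628, -0.0273, 0.1604]
orientation: [-1.86, 2.529, 0.001]
contact_force: [2.1, 6.5, -1.4]
grip_width: 0.0001
```

>>> arm_command(increments=[[[-0.0005, -0.0015, 0], [0, 0, 0], 0]])

```text
clock: 6.95
tcp_pos: [0.5627, -0.0278, 0.1605]
orientation: [-1.861, 2.528, 0.002]
contact_force: [3.4, 8.9, -2.6]
grip_width: -0.0001
```

```bash
python3 - <<'E'
from h import *
state()
E
```

```text
t 6.95 sel [ 0.0024 -0.0304] z 0.1605 toolx yaw -1.873 zax [ 0.002  0.003 -1.   ] F [0.6 9.5] w -0.0
```

Resisted at 9.5 N at the expected end position. Now round to the −x side, aligned with the right slot.

>>> arm_command(increments=[[[0.003, 0.0095, 0], [0, 0, 0], 0], [[-0.01, 0.0135, 0], [0, 0, 0], 0], [[-0.024, 0.018, 0], [0, 0, 0], 0], [[-0.037, 0.022, 0], [0, 0, 0], 0], [[-0.04, 0.011, 0], [0, 0, 0], 0], [[-0.044, 0, 0], [0, 0, 0], 0], [[-0.0475, -0.01, 0], [0, 0, 0], 0], [[-0.0475, -0.01, -0.004], [0, 0, 0], 0], [[-0.0475, -0.01, -0.004], [0, 0, 0], 0]])

```text
clock: 7.85
tcp_pos: [0.5144, -0.0407, 0.1558]
orientation: [1.858, -2.533, -0.001]
contact_force: [1.0, 0.8, -0.2]
grip_width: 0.0
```

```bash
python3 - <<'E'
from h import *
state();w=r.grab_frame("wrist")
b=r.grab_frame("scene");b=cv2.resize(b[160:255,225:320],(384,384),interpolation=cv2.INTER_CUBIC)
cv2.imwrite("pics/w6.png",cv2.resize(np.hstack([w,b]),(798,342),interpolation=cv2.INTER_AREA))
E
```

```text
t 7.85 sel [-0.0399 -0.0572] z 0.1558 toolx yaw -1.876 zax [-0.001  0.    -1.   ] F [0.7 1.1] w 0.0
```

View pics/w6.png

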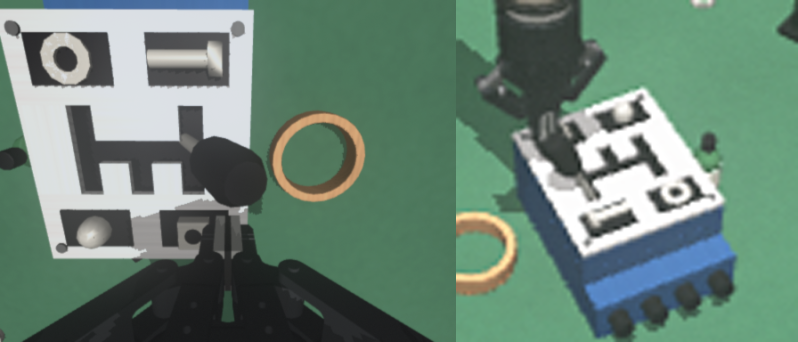

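The stem lies in the junction of the right slots at (187,143), with the fingertips squarely behind the knob. Pushing +x.

>>> arm_command(increments=[[[0.008, 0, 0], [0, 0, 0], 0], [[0.015, -0.0025, 0], [0, 0, 0], 0], [[0.022, -0.005, 0], [0, 0, 0], 0], [[0.029, -0.007, 0], [0, 0, 0], 0], [[0.036, -0.009, 0], [0, 0, 0], 0], [[0.042, -0.011, 0], [0, 0, 0], 0], [[0.042, -0.011, 0], [0, 0, 0], 0]])

```text
clock: 8.65
tcp_pos: [0.5574, -0.0507, 0.156]
orientation: [-1.861, 2.531, 0.0]
contact_force: [-0.1, 0.7, 0.3]
grip_width: -0.0001
```

>>> arm_command(increments=[[[0.003, -0.001, 0], [0, 0, 0], 0], [[0.006, -0.002, 0], [0, 0, 0], 0]])

```text
clock: 8.85
tcp_pos: [0.5613, -0.052, 0.1557]
orientation: [1.86, -2.529, -0.004]
contact_force: [-4.6, 4.6, -0.3]
grip_width: -0.0
```

>>> arm_command(increments=[[[0.002, -0.0005, 0], [0, 0, 0], 0], [[0.004, -0.001, 0], [0, 0, 0], 0]])

```text
clock: 9.05
tcp_pos: [0.563, -0.0525, 0.1552]
orientation: [1.858, -2.526, -0.009]
contact_force: [-13.9, 6.1, 7.2]
grip_width: 0.0004
```

>>> arm_command(increments=[[[0.002, -0.0005, 0], [0, 0, 0], 0]])

```text
clock: 9.15
tcp_pos: [0.5635, -0.0526, 0.155]
orientation: [1.857, -2.523, -0.012]
contact_force: [-18.9, 7.6, 11.3]
grip_width: 0.0
```

```bash
python3 - <<'E'
from h import *
state()
E
```

```text
t 9.15 sel [ 0.0106 -0.0539] z 0.155 toolx yaw -1.873 zax [-0.012  0.001 -1.   ] F [-20.3   1.6] w 0.0
```

Firm stop at 20 N near the predicted home position. I'll back off, lift clear and check.

>>> arm_command(increments=[[[-0.014, 0.0045, 0], [0, 0, 0], 0], [[-0.03, 0.009, 0], [0, 0, 0], 0], [[-0.048, 0.015, 0], [0, 0, 0], 0], [[-0.065, 0.02, 0], [0, 0, 0], 0], [[-0.065, 0.02, 0.04], [0, 0, 0], 0], [[-0.065, 0.02, 0.08], [0, 0, 0], 0], [[-0.065, 0.02, 0.12], [0, 0, 0], 0], [[-0.065, 0.02, 0.12], [0, 0, 0], 0], [[-0.065, 0.02, 0.12], [0, 0, 0], 0]])

```text
clock: 10.05
tcp_pos: [0.5045, -0.035, 0.2774]
orientation: [-1.858, 2.53, -0.004]
contact_force: [-0.7, 0.5, -0.3]
grip_width: -0.0003
```

```bash
python3 - <<'E'
from h import *
state();w=r.grab_frame("wrist")
m=r.camera_model("wrist");T=np.array(m["camera_from_world"]);K=np.array(m["camera_matrix"])
def pr(p):
    q=K@(T[:3,:3]@np.r_[C+M@p[:2],p[2]]+T[:3,3]);return q[:2]/q[2]
for f in(.2,.25):
    n=np.array([np.tan(f),-np.tan(.37),1]);n/=np.linalg.norm(n)
    for s in(.105,.187):print(f,s,pr(n*s).round(1)*1.5)
print("slot end",pr([.031,-.036,.1])*1.5)
cv2.imwrite("pics/w7.png",cv2.resize(w,(768,576),interpolation=cv2.INTER_CUBIC))
E
```

```text
t 10.05 sel [-0.051  -0.0547] z 0.2774 toolx yaw -1.875 zax [ 0.003 -0.001 -1.   ] F [-0.9  0.3] w -0.0
0.2 0.105 [353.55 153.9 ]
0.2 0.187 [405.45 126.9 ]
0.25 0.105 [352.8  145.95]
0.25 0.187 [404.1 107.4]
slot end [350.59832062 134.7641566 ]
```

View pics/w7.png

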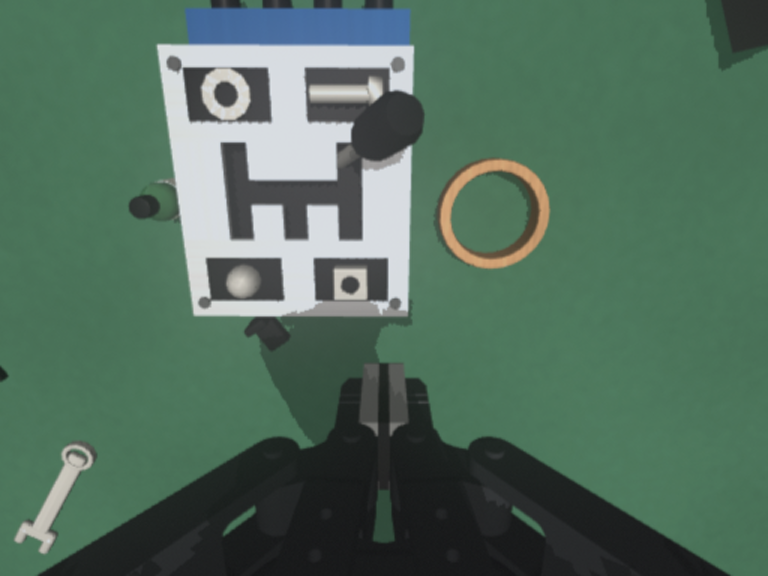

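The stem is at the blind end of the bolt slot at (347,155). The knob top at (405,115) matches fore 0.25 once the 8 px offset seen at the slot end is allowed for. One last independent check with the top camera.

```bash
python3 - <<'E'
from h import *
a=r.grab_frame("top")
m=r.camera_model("top");T=np.array(m["camera_from_world"]);K=np.array(m["camera_matrix"])
for f in(.15,.2,.25):
    n=np.array([np.tan(f),-np.tan(.37),1]);n/=np.linalg.norm(n)
    for s in(.135,.187):
        p=n*s;q=K@(T[:3,:3]@np.r_[C+M@p[:2],p[2]]+T[:3,3]);q=q[:2]/q[2]
        print(f,s,((q-[210,115]+.5)*6.25-.5).round())
cv2.imwrite("pics/t8.png",cv2.resize(a[115:211,210:306],(600,600),interpolation=cv2.INTER_CUBIC))
E
```

```text
0.15 0.135 [412. 314.]
0.15 0.187 [462. 300.]
0.2 0.135 [415. 300.]
0.2 0.187 [467. 281.]
0.25 0.135 [418. 287.]
0.25 0.187 [472. 262.]
```

View pics/t8.png

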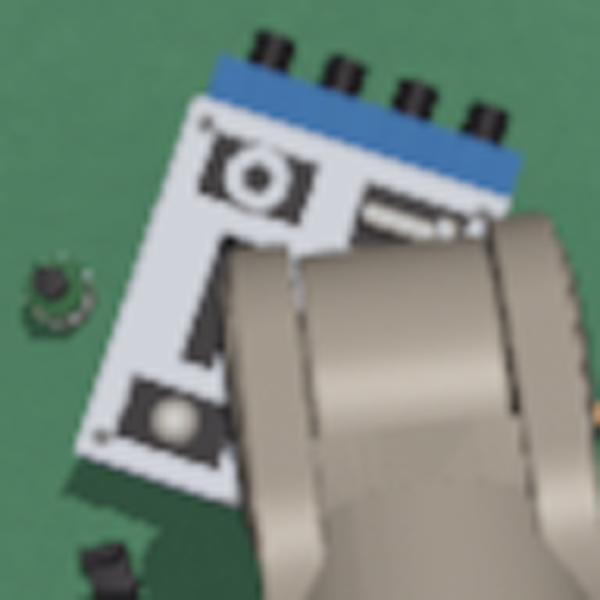

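```bash
python3 -c "
from h import *
state();print(r.hand_in())"
```

```text
t 10.15 sel [-0.0524 -0.055 ] z 0.2754 toolx yaw -1.874 zax [-0.001 -0.    -1.   ] F [1.3 0.6] w 0.0
the job is handed in; nothing more can be done
None
```

The lever is home in the hex bolt's slot, the far right one (+x, −y), and the job is handed in at about 10 s of robot time. I used three pushes with the closed fingertips:

| Push | Direction | Force at the stop |
|---|---|---|
| Out of park to the far wall of the cross channel | +x | about 13 N |
| Along the cross channel to its end | −y | about 9.5 N |
| Into the bolt slot to its blind end | +x | about 20 N |

- **Force:** the 20 N on the last push was pressed briefly against the end stop. It is well above the 2–3 N that moves the lever, but below the limits.
- **Lever position:** the last wrist picture shows the stem at the blind end of the bolt slot. The knob top matches a fore tilt of about 0.25, after I allowed for an 8-pixel offset I saw at the slot end.
- **Failed check:** the second check, from the top camera, did not work because the arm covered the knob.
- **Surroundings:** the selector, bottle, tape and clip looked undisturbed. I did not check the driver, bin and frame again. The arm is clear of everything and reads almost no contact force.

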